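# Load a dowel in the foot press, flip the catch and hold the lever down

### The arm

A 6-joint arm with a two-finger parallel gripper is mounted at the origin on the work surface. World frame = base frame: x ahead of the robot, y to its left, z up, the work surface at z = 0. Lengths are in m, angles in rad, forces in N, time in s.
With the tool pointing down it reaches from about 0.35 to 0.775 m from the base axis. Payload 5.5 kg.
Tool frame: the origin (TCP) lies midway between the tips of the shut fingers; the grasp point (between the pads) lies 19 mm behind it; z points along the fingers, y is the line along which they close (so a half turn about z gives the same grasp; the last joint's range is limited). The gripper opens to 85 mm and grips with 20 to 120 N. Pads are 22 mm wide; open, the fingers measure 114 mm over their backs; the gripper's body (76 mm by 85 mm) begins 54 mm behind the grasp point. The pads swing forward as they close: fully open they stand 13 mm farther back than shut.
Start: joints at [1.09, 0.313, 0.046, 1.304, 0, 1.431], TCP at [0.192, 0.542, 0.231] pointing down, gripper open.
Joint ranges: [-2.76, 2.76], [-0.86, 1.69], [-1.03, 1.26], [-2.2, 2.34], [-1.47, 1.5], [-3.14, 3.14]. Speed limits (rad/s): [2.57, 2.57, 3.14, 3.14, 3.14, 3.14].

### API

Orientations are given as a unit quaternion [w, x, y, z].
In Python, from workcell import telemetry, imaging, env gives the robot as it stands. The module is installed in compiled form; this text tells all that it offers.
- The arm moves only by the tool step_arm, never from a script. Its argument "moves" is a list of rows, each a list of 3 entries, a list of its own where there are three numbers: the shift along the tool's x, y, z in mm, then the turn, a rotation vector about the tool's x, y, z in rad, then the finger opening in mm, from 0 to 85.4. A call has 1 to 8 rows; each row is the pose to reach, as a shift and turn from the pose commanded when the call began, along the tool's axes at that moment; what a row does not reach only later rows make up. A row lasts 1/12 s, in which the tool goes at most 41.7 mm and 7.16 degrees, less where a joint would pass 70% of its speed; a pose out of reach is approached as far as the arm can. A call with a gripper value outside its range is refused whole. The fingers move at their own pace and stop on an object; "grip_force" is the grip in N (left out, the last holds). Time passes only in rows, so rows that repeat a pose let the fingers close. It gives the time, the measured TCP pose, the force, the opening and the grip force at its end, in the units of the state.
- telemetry.get_state(): the state, without advancing time (a new reading comes with each control period).
- imaging.read_camera(name): name is "scene" or "top" or "wrist"; returns the picture (420x560x3 uint8, red, green, blue); there is no depth.
- imaging.camera_params(name): a dict with "camera_matrix" (3x3 intrinsics, pixels), "pose" (4x4, takes a point from camera to world coordinates). Camera axes: x right, y up, looking along -z (the intrinsics and any distortion apply to the point x, -y, -z); pixel columns grow to the right and rows downward; lengths in m; the calibration is good to about 2 mm. A picture is of the moment at which its call begins: read the wrist's pose just before it. camera_params takes no time and is no camera call; for the wrist camera it gives the pose at the moment of the call.
- env.hand_in(): hands the job in; it is judged then, once.
The state is a dict: "clock": time; "joint_pos": joint angles; "qvel": joint speeds; "tau": joint torques, N m; "tcp_pos": TCP position; "orientation": TCP orientation; "wrist_force": force on the tool from outside, world axes, zero at the start; "ft_torque": the same for the moment, N m; "finger_gap": finger opening in m; "grip_force": force on a finger pad.
Only numpy, scipy, OpenCV 4.12 (cv2) and the standard library are available. Lean on these libraries where they do the work, as an engineer would, in place of code of your own. Each camera call takes 0.05 s, during which the arm holds its last target. There are 200 camera calls.

### The job

Take the dark walnut dowel out of the rack and push it down into the drilled furniture foot in the blue press until it stands on the bottom of the hole. Then flip the red safety catch outwards, fully over, away from the lever, and only after that pull the black lever handle towards the front and down to its stop, so that the rubber foot presses on the dowel. Finish while still holding the handle down there (the lever is sprung and rises if let go), and leave the white dowels and the other things alone.

Things in the scene. Friction and masses are not known exactly. Their poses are not given: they have to be found in the camera images.
- press: Blue bench press, fixed. Origin: on the axis of the drilled hole, at table height. -x is the front (robot side), +x the back with the lever's hinge, +y the side with the red catch, z up. Base plate 200 x 250 x 12 mm (x -70 to 130). A pale wooden furniture foot, a 60 mm cube fixed in steel stops, stands on the plate centred on the origin, top at z = 72 mm.
- bore_mouth (a point): Centre of the mouth of the hole in the furniture foot, at the top face of the block (72 mm above the table). The hole is vertical, 16 mm across, countersunk 4 mm wide and deep all round (24 mm across at the top), 45 mm deep (bottom 27 mm above the table). A seated dowel stands 45 mm proud, its top 117 mm above the table.
- lever_hinge (a point): Middle of the lever's hinge axis: 90 mm behind the hole (press x), 142 mm above the table. The axis runs along press y. Hinge posts stand at press y = +-69.
- handle_bar: Lever's handle: black round bar, 20 mm thick, 94 mm long along press y. Origin: its centre, 170 mm from the hinge axis. Two steel arms at press y = +-51 (10 mm thick) carry it; between them only a cross strap 90 mm from the hinge, so it can be pinched mid-bar from above, one finger in front, one behind; it spins freely on its rod. Starts 50 mm behind, 162 above the hinge; ends level, 170 in front.
- lever (a joint): Lever angle, rad. 0: up, leaning 0.3 rad back past upright, held there by its spring. Grows as the handle is pulled over the top to the front and down; stop at 1.87, where the lever is level and points to the press's front (-x). Needs about 7 N (half way) to 14 N (at the stop) at the handle. With the catch on it is blocked at about 0.1.
- presser_foot: Rubber disc 28 mm across on a steel stem, sprung, below the lever's cross strap, 90 mm from the hinge; at the end of the stroke it stands on the seated dowel's top and is pushed in about 8 mm (some 11 N). Origin: on the lever's centre line, 33 mm above the rubber face along its z.
- catch (a joint): Catch angle, rad. 0: on (tab upright, tongue lying in front of the lever's +y arm). Grows as the tab is pushed outwards to press +y and down; stop at 1.57 (tab flat towards +y, tongue upright). Light friction (about 1 N at the tab's tip), stays where it is left; the lever is free from about 0.9 on.
- catch_hinge (a point): Hinge of the catch: press x = 40, y = 95, 192 mm above the table; axis along press x. A blue post (14 x 22 mm) stands 20 to 34 mm behind this point (press x), its top 194 mm above the table.
- catch_tip (a point): Middle of the free end of the catch's red tab, 56 mm from the catch's hinge (248 mm above the table when on). The tab is 30 mm wide (press x), 8 mm thick; free space on both sides of it in y.
- rack: Grey block 170 x 60 x 40 mm, fixed, with three dowel holes in a row along its x at -55, 0 and 55, each 15 mm wide and 30 mm deep. Origin: centre of its underside. z up.
- dowel_dark: The dark walnut dowel, 12 mm thick, 90 mm long, 10 to 30 g, chamfered foot; stands upright in one of the rack's holes (which one varies), its foot 10 mm and its top 100 mm above the table. Origin: centre of its lower end; its z points along it to the top.
- dowel_pale1: A white-painted dowel of the same size in another hole of the rack: leave it there. Origin: centre of its lower end.
- dowel_pale2: Another white-painted dowel in the rack: leave it there. Origin: centre of its lower end.
- mallet: Hammer lying on the table to the right, about 300 mm long: leave alone. Origin: about its middle.
- wax_tin: Brass-coloured tin, 70 mm across, 50 mm high, to the right: leave alone. Origin: centre of its underside.
- bun_foot: Dark turned wooden foot, 66 mm across, 50 mm high, to the right: leave alone. Origin: centre of its underside.

How it is judged:
By the outcome, as a careful person would: the job done as asked, in the order asked, and still so for the second after the job is handed in, while the arm keeps its last pose, push and grip.
It also fails if it takes over 72 s, if anything falls off the work surface, if the arm or the gripper's body presses on something with over 40 N, if the wrist force passes 120 N, or if a joint passes its speed limit or range.

## Working session

There is one attempt and no reset: what is moved stays moved. The work goes in short steps, Python scripts to look and compute and a tool call to move; the robot and the scene stay as the last step left them, time stands still between calls to the robot, and variables do not carry over. Pictures are saved under pics/ and viewed, at most 12 in all, crops included, and the job is handed in when it is done.

Besides the shell and the picture viewer there is one more tool, called after ">>>" as name(argument=value, ...) on one line, values as JSON. step_arm: Moves the arm, as the interface text tells. Its arguments: {"type":"object","properties":{"moves":{"type":"array"},"grip_force":{"type":"number"}},"required":["moves"]}

```bash
mkdir -p pics
cat > h.py <<'E'
import numpy as np, cv2
from workcell import telemetry, imaging, env
def cam(n):
    p=imaging.camera_params(n); return np.array(p["camera_matrix"]),np.array(p["pose"]),p
def ray(n,u,v,c=None):
    K,T=(c or cam(n))[:2]
    d=np.linalg.inv(K)@[u,v,1]; d=T[:3,:3]@(d*[1,-1,-1]); return T[:3,3],d/np.linalg.norm(d)
def onz(n,u,v,z,c=None):
    o,d=ray(n,u,v,c); return o+d*(z-o[2])/d[2]
def proj(n,P,c=None):
    K,T=(c or cam(n))[:2]
    q=T[:3,:3].T@(np.array(P)-T[:3,3]); q=K@(q*[1,-1,-1]); return q[:2]/q[2]
E
python3 - <<'E'
from h import *
a=[]
for n in("scene","top"):
    im=imaging.read_camera(n); cv2.imwrite(f"pics/{n}0.png",im[:,:,::-1])
    K,T,p=cam(n); print(n,K.round(1).tolist(),T.round(3).tolist(),[k for k in p])
s=telemetry.get_state(); print(s["orientation"],s["clock"])
E
```

```text
scene [[380.8, 0.0, 286.2], [0.0, 380.8, 205.0], [0.0, 0.0, 1.0]] [[-0.473, -0.469, 0.745, 1.244], [0.881, -0.258, 0.397, 0.376], [0.006, 0.844, 0.536, 0.728], [0.0, 0.0, 0.0, 1.0]] ['camera_matrix', 'pose']
top [[405.5, 0.0, 284.9], [0.0, 405.5, 213.3], [0.0, 0.0, 1.0]] [[-0.004, 0.999, -0.052, 0.433], [-1.0, -0.003, 0.021, -0.032], [0.021, 0.052, 0.998, 1.194], [0.0, 0.0, 0.0, 1.0]] ['camera_matrix', 'pose']
[-2.45945060e-04  1.69574923e-01  9.85516941e-01 -8.02412518e-04] 0.1
```

View pics/scene0.png

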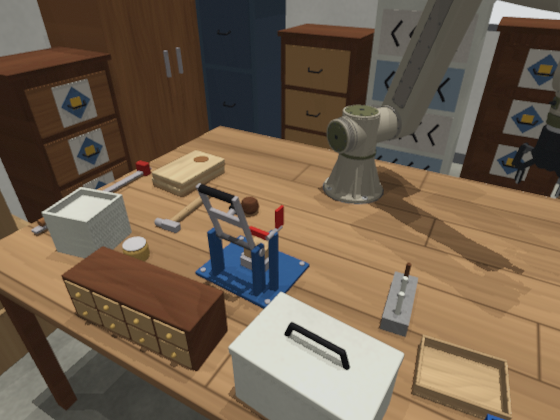

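View pics/top0.png

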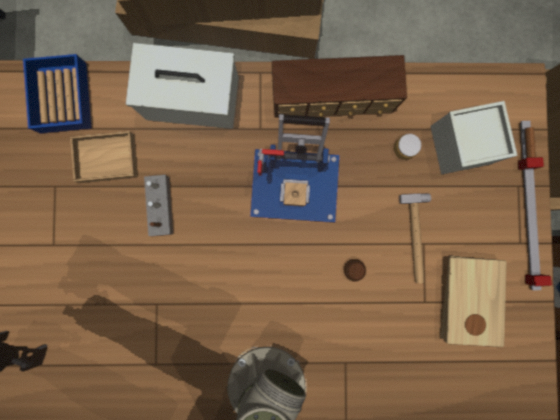

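The top view shows the rack at about (157,205), with the dark dowel in its front hole near (155,224) and the white ones at (157,205) and (153,185). The press bore is near (295,194), the red catch at (265,160) and the lever bar at (304,120).

Run:
```python
from h import *
im=cv2.imread("pics/top0.png"); hsv=cv2.cvtColor(im,cv2.COLOR_BGR2HSV); c=cam("top")
# blue plate
m=cv2.inRange(hsv,(105,130,60),(125,255,255)); m[:,:240]=0; m[:,345:]=0;m[:150]=0
m[230:]=0
ct=max(cv2.findContours(m,0,2)[0],key=cv2.contourArea)
h=cv2.convexHull(ct); r=cv2.minAreaRect(h); print(r)
for p in cv2.boxPoints(r): print(p,onz("top",*p,.012,c).round(4))
# front edge y-extent
print("bore",onz("top",295,194,.072,c))
# rack
g=cv2.inRange(hsv,(0,0,90),(180,50,200)); g[:,:135]=0;g[:,185:]=0;g[:170]=0;g[245:]=0
ct=max(cv2.findContours(g,0,2)[0],key=cv2.contourArea); r=cv2.minAreaRect(ct); print(r)
for p in cv2.boxPoints(r): print(p,onz("top",*p,.04,c).round(4))
print("rack c",onz("top",*r[0],.04,c), "dark top",onz("top",155,224,.1,c))
a=cv2.resize(im[165:245,130:190],None,fx=7,fy=7,interpolation=2);b=cv2.resize(im[105:225,240:350],None,fx=4.6,fy=4.6,interpolation=2)
k=np.zeros((600,800,3),np.uint8);a=a[:600,:];k[:a.shape[0],:a.shape[1]]=a;b=cv2.resize(im[145:225,245:345],(375,300),interpolation=2);k[:300,425:]=b
b=cv2.resize(cv2.imread("pics/scene0.png")[250:340,370:440],(233,300));k[300:,425:658]=b
cv2.imwrite("pics/crop1.png",k)
```

```text
((294.5870361328125, 188.3466796875), (82.46480560302734, 59.07612991333008), 3.012787342071533)
[251.85913 215.67679] [0.488  0.0394 0.012 ]
[254.96411 156.68231] [0.6614 0.0303 0.012 ]
[337.31494 161.01657] [ 0.6486 -0.2121  0.012 ]
[334.20996 220.01105] [ 0.4746 -0.2012  0.012 ]
bore [ 0.54517461 -0.08399284  0.072     ]
((156.70260620117188, 204.98500061035156), (59.61445236206055, 21.348918914794922), 85.76361083984375)
[143.85541 176.04776] [0.6004 0.3445 0.04  ]
[165.146   174.47067] [0.6049 0.2844 0.04  ]
[169.5498  233.92224] [0.4357 0.2701 0.04  ]
[148.25922 235.49933] [0.4315 0.3298 0.04  ]
rack c [0.51784366 0.30717946 0.04      ] dark top [0.46232661 0.29345226 0.1       ]
```

View pics/crop1.png

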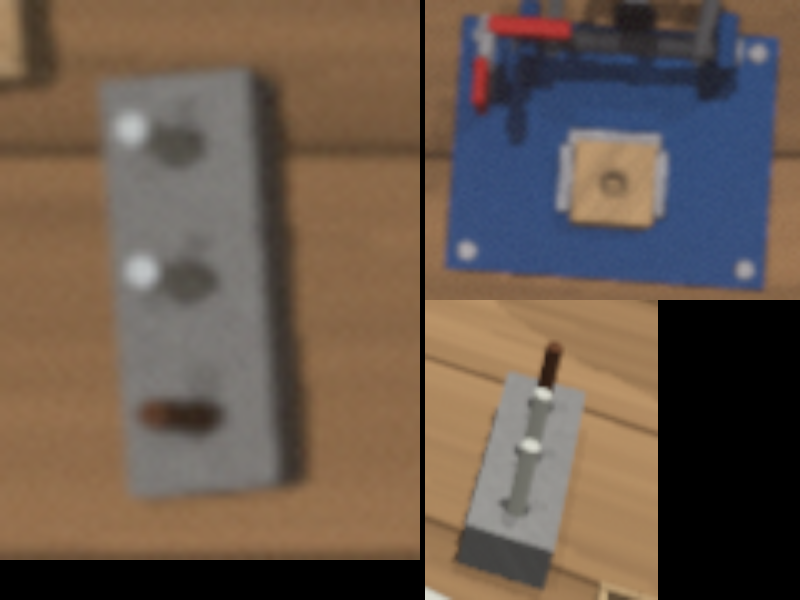

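The crop confirms the dark dowel's top at full-image (152,224), which is about (0.463, 0.302). The bore is at about (295.4,193.8), or (0.546, -0.085). I'll move above the dowel first and align the tool with the world axes.

>>> step_arm(moves=[[[-311,-136,31],[0,0,-0.341],60],[[-311,-136,31],[0,0,-0.341],60],[[-311,-136,31],[0,0,-0.341],60],[[-311,-136,31],[0,0,-0.341],60],[[-311,-136,31],[0,0,-0.341],60],[[-311,-136,31],[0,0,-0.341],60],[[-311,-136,31],[0,0,-0.341],60],[[-311,-136,31],[0,0,-0.341],60]])

```text
clock: 0.77
tcp_pos: [0.4302, 0.318, 0.2012]
orientation: [-0.0, -0.0, 1.0, -0.0]
wrist_force: [0.3, 0.5, -0.8]
finger_gap: 0.0601
grip_force: 0.0
```

```bash
cat >> h.py <<'E'
from scipy.spatial.transform import Rotation as R
def st():
    s=telemetry.get_state(); q=s["orientation"]; r=R.from_quat([q[1],q[2],q[3],q[0]]); return s,np.array(s["tcp_pos"]),r
def shift(target,yaw=0):
    "mm in tool axes to world target; turn to tool y = world y rotated by yaw, pointing down"
    s,p,r=st(); want=R.from_matrix([[-1,0,0],[0,1,0],[0,0,-1]]); want=R.from_euler('z',yaw)*want
    print("tcp",p.round(4),"shift",(r.inv().apply(np.array(target)-p)*1000).round(1),"turn",(r.inv()*want).as_rotvec().round(3),"clk",s["clock"],"F",np.round(s["wrist_force"],1),"gap",round(s["finger_gap"],4))
E
python3 - <<'E'
from h import *
c=cam("wrist"); im=imaging.read_camera("wrist"); cv2.imwrite("pics/w1.png",im[:,:,::-1])
print(c[0].round(1).tolist(),c[1].round(4).tolist()); np.savez("w1.npz",K=c[0],T=c[1])
shift([.463,.302,.2])
t=cam("top"); print("tongue",onz("top",273,152.2,.192,t),"dark",onz("top",152.1,223.9,.1,t), "proj dark top in wrist",proj("wrist",[.463,.302,.1],c))
E
```

```text
[[343.3, 0.0, 285.5], [0.0, 343.3, 208.3], [0.0, 0.0, 1.0]] [[-0.0008, -0.9593, -0.2822, 0.3578], [1.0, -0.0009, 0.0002, 0.3189], [-0.0004, -0.2822, 0.9593, 0.3436], [0.0, 0.0, 0.0, 1.0]]
tcp [0.4357 0.3132 0.2002] shift [-27.3 -11.1   0.4] turn [-0.004  0.003 -0.006] clk 0.8167 F [ 4.3 -2.5 -0.5] gap 0.0599
tongue [ 0.63794679 -0.02408316  0.192     ] dark [0.46262139 0.30118157 0.1       ] proj dark top in wrist [263.49208494 250.22029778]
```

View pics/w1.png

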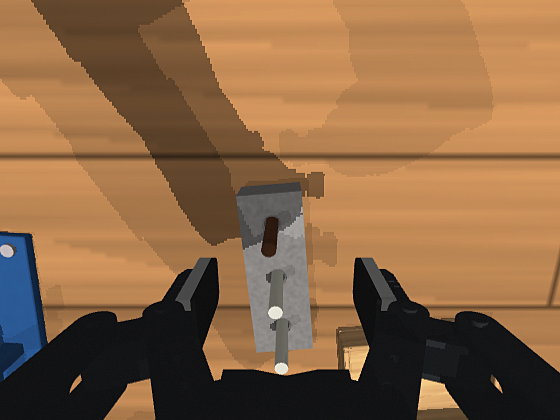

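The wrist view shows the dark dowel from its hole at about (273,222) to its top at about (269,252). The white dowels are behind it at (275,312) and (281,368).

Run:
```python
from h import *
d=np.load("w1.npz"); c=(d["K"],d["T"])
im=cv2.imread("pics/w1.png"); hsv=cv2.cvtColor(im,cv2.COLOR_BGR2HSV)
m=((im.max(2)<95)&(im[:,:,2]>im[:,:,0]+15)).astype(np.uint8); m[:205]=0;m[265:]=0;m[:,:255]=0;m[:,290:]=0
n,l,s,ce=cv2.connectedComponentsWithStats(m); print(s,ce)
for uv in[(269.5,251)]: print("top",onz("w",*uv,.1,c))
print("foot",onz("w",273,221,.04,c),proj("w",[.4627,.302,.04],c),proj("w",[.4627,.302,.1],c))
shift([.463,.302,.11]);
```

```text
[[     0      0    560    420 234672]
 [   261    217     17     40    528]] [[279.52177081 209.43801135]
 [269.82386364 237.05113636]]
top [0.46364255 0.30660045 0.1       ]
foot [0.45946675 0.30720872 0.04      ] [267.45865254 224.27820745] [263.48532868 249.85845312]
tcp [0.4357 0.3132 0.2002] shift [-27.1 -10.7  90.4] turn [-0.004  0.003 -0.006] clk 0.8167 F [ 4.3 -2.5 -0.5] gap 0.0599
```

>>> step_arm(moves=[[[-27,-10,50],[0,0,0],50],[[-27,-10,50],[0,0,0],50],[[-27,-10,50],[0,0,0],50],[[-27,-10,50],[0,0,0],50],[[-27,-10,50],[0,0,0],50],[[-27,-10,50],[0,0,0],50]])

```text
clock: 1.32
tcp_pos: [0.4562, 0.3107, 0.153]
orientation: [0.001, -0.001, 1.0, 0.0]
wrist_force: [-0.4, -0.3, 0.3]
finger_gap: 0.05
grip_force: 0.0
```

Run:
```python
from h import *
c=cam("wrist"); im=imaging.read_camera("wrist")[:,:,::-1].copy(); cv2.imwrite("pics/w2.png",im)
np.savez("w2.npz",K=c[0],T=c[1])
p=proj("w",[.4627,.302,.1],c); print(p, proj("w",[.4627,.302,.04],c))
im2=im.astype(int)
m=((im2.max(2)<110)&(im2[:,:,2]>im2[:,:,0]+15)).astype(np.uint8)
x0,y0=(p-45).astype(int); x1,y1=(p+45).astype(int)
w=np.zeros_like(m); w[y0-30:y1,x0:x1]=m[y0-30:y1,x0:x1]
n,l,s,ce=cv2.connectedComponentsWithStats(w); i=1+s[1:,4].argmax(); print(s[i])
ys=np.where(l==i)[0]
for y in range(s[i][1],s[i][1]+s[i][3],6):
    xs=np.where(l[y]==i)[0]; print(y,xs.min(),xs.max())
shift([.463,.302,.11])
```

```text
[269.68838972 241.68307694] [273.03517246 212.58516432]
[ 224  166   21   89 1190]
166 224 224
172 224 229
178 224 229
184 224 232
190 224 232
196 224 234
202 224 237
208 224 238
214 224 239
220 224 240
226 224 241
232 224 241
238 224 242
244 224 243
250 224 244
tcp [0.4563 0.3107 0.1531] shift [-6.6 -8.8 43.1] turn [0.001 0.002 0.002] clk 1.3667 F [ 0.3 -0.6  1.3] gap 0.0498
```

Run:
```python
import cv2
im=cv2.imread("pics/w2.png"); cv2.imwrite("pics/w2c.png",cv2.resize(im[150:310,200:350],None,fx=3.7,fy=3.7,interpolation=2))
```

```text
(no output)
```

View pics/w2c.png

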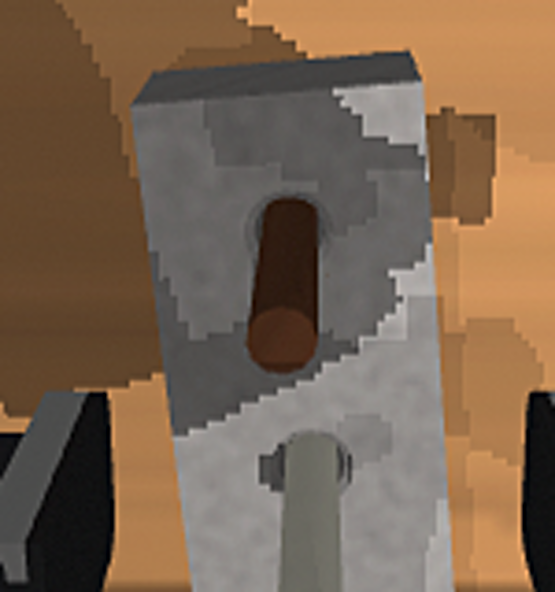

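The dark dowel's top centre is at about (276.2,241.9) in the full wrist image, and its hole centre is at about (278.1,213).

Run:
```python
from h import *
d=np.load("w2.npz"); c=(d["K"],d["T"])
t=onz("w",276.2,241.9,.1,c); print(t,onz("w",278.1,213.3,.04,c))
shift([t[0],t[1],.066])
```

```text
[0.46283557 0.3059764  0.1       ] [0.4632759  0.30593974 0.04      ]
tcp [0.4563 0.3107 0.1531] shift [-6.3 -4.9 87.1] turn [0.001 0.002 0.002] clk 1.3667 F [ 0.3 -0.6  1.3] gap 0.0498
```

>>> step_arm(moves=[[[-6,-6,40],[0,0,0],40],[[-6,-6,60],[0,0,0],40],[[-6,-6,87],[0,0,0],40],[[-6,-6,87],[0,0,0],40],[[-6,-6,87],[0,0,0],40],[[-6,-6,87],[0,0,0],40]])

```text
clock: 1.87
tcp_pos: [0.463, 0.3046, 0.0664]
orientation: [0.001, -0.001, 1.0, 0.001]
wrist_force: [0.5, 0.2, 0.1]
finger_gap: 0.0402
grip_force: 0.0
```

>>> step_arm(grip_force=25, moves=[[[0,0,0],[0,0,0],25],[[0,0,0],[0,0,0],16],[[0,0,0],[0,0,0],8],[[0,0,0],[0,0,0],6],[[0,0,0],[0,0,0],6],[[0,0,0],[0,0,0],6],[[0,0,0],[0,0,0],6],[[0,0,0],[0,0,0],6]])

```text
clock: 2.53
tcp_pos: [0.4636, 0.3044, 0.0664]
orientation: [0.002, -0.0, 1.0, 0.001]
wrist_force: [-0.4, -0.3, 6.3]
finger_gap: 0.0115
grip_force: 24.8
```

>>> step_arm(grip_force=35, moves=[[[0,0,-20],[0,0,0],6],[[0,0,-50],[0,0,0],6],[[0,0,-80],[0,0,0],6],[[0,0,-110],[0,0,0],6],[[20,-30,-115],[0,0,0],6],[[20,-70,-115],[0,0,0],6],[[20,-110,-115],[0,0,0],6],[[20,-150,-115],[0,0,0],6]])

```text
clock: 3.2
tcp_pos: [0.4421, 0.1527, 0.1804]
orientation: [0.001, -0.001, 1.0, 0.0]
wrist_force: [1.5, 0.4, -0.6]
finger_gap: 0.0112
grip_force: 34.4
```

>>> step_arm(moves=[[[0,-40,0],[0,0,0],6],[[0,-80,0],[0,0,0],6],[[0,-120,0],[0,0,0],6],[[0,-160,0],[0,0,0],6],[[0,-200,0],[0,0,0],6],[[0,-235,0],[0,0,0],6],[[0,-235,0],[0,0,0],6],[[0,-235,0],[0,0,0],6]])

```text
clock: 3.87
tcp_pos: [0.4424, -0.0832, 0.1799]
orientation: [0.0, 0.002, 1.0, 0.0]
wrist_force: [-0.7, 1.2, -0.1]
finger_gap: 0.0106
grip_force: 34.4
```

Run:
```python
from h import *
c=cam("wrist"); im=imaging.read_camera("wrist")[:,:,::-1].copy(); cv2.imwrite("pics/w3.png",im)
np.savez("w3.npz",K=c[0],T=c[1]); print(proj("w",[.546,-.085,.072],c))
shift([.546,-.085,.181])
```

```text
[282.74456813 324.50019522]
tcp [ 0.4422 -0.0818  0.1798] shift [-103.8   -2.9   -1.2] turn [ 0.001  0.    -0.002] clk 3.9167 F [-0.   0.9 -0.1] gap 0.011
```

View pics/w3.png

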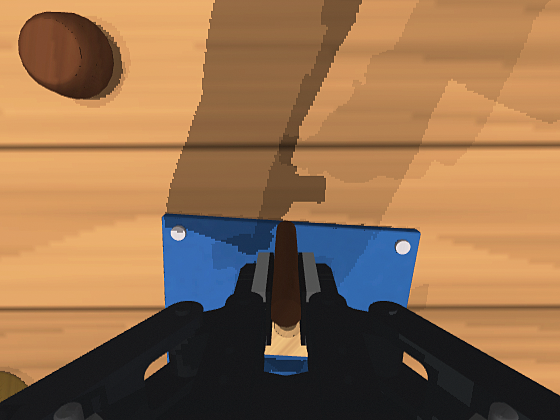

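The dowel is held upright, with its foot at about (286,222) in the view. The plate's front corners are at (163,214) and (420,230), the bolts at (178,233) and (403,247), and the block's front face is partly hidden at (286,350).

Run:
```python
from h import *
d=np.load("w3.npz"); c=(d["K"],d["T"])
a=onz("w",420,229.5,.012,c);b=onz("w",163.5,214,.012,c); print(a,b,np.linalg.norm(a-b))
y=(a-b)/np.linalg.norm(a-b); x=np.array([y[1],-y[0],0]); print("yaw",np.arctan2(x[1],x[0]),"origin",(a+b)/2+.07*x)
p=st()[1]; print("foot proj",proj("w",p-[0,0,.056],c), "top",proj("w",p+[0,0,.034],c))
im=cv2.imread("pics/w3.png").astype(int)
for yy in(223,228,235,260,300,315):
    r=im[yy]; xs=[u for u in range(260,315) if r[u].max()<110 and r[u][2]>r[u][0]+12]; print(yy,xs[:1],xs[-1:],[tuple(r[u]) for u in (270,286,300)])
t=cam("top"); I=cv2.imread("pics/top0.png")
for uv in[(251.2,214.5),(334.8,221)]: print(onz("top",*uv,.012,t))
```

```text
[0.48315647 0.04660361 0.012     ] [ 0.46662707 -0.1978775   0.012     ] 0.24503924323302984
yaw -0.06750740956793977 origin [ 0.54473232 -0.08035887  0.012     ]
foot proj [286.18471799 229.85232332] top [286.60780275 315.11597535]
223 [280] [292] [(np.int64(77), np.int64(45), np.int64(23)), (np.int64(18), np.int64(27), np.int64(44)), (np.int64(61), np.int64(37), np.int64(18))]
228 [277] [294] [(np.int64(83), np.int64(51), np.int64(27)), (np.int64(19), np.int64(27), np.int64(46)), (np.int64(155), np.int64(93), np.int64(45))]
235 [276] [295] [(np.int64(84), np.int64(50), np.int64(24)), (np.int64(18), np.int64(27), np.int64(46)), (np.int64(152), np.int64(92), np.int64(46))]
260 [274] [314] [(np.int64(17), np.int64(17), np.int64(18)), (np.int64(17), np.int64(27), np.int64(45)), (np.int64(19), np.int64(18), np.int64(20))]
300 [271] [300] [(np.int64(20), np.int64(18), np.int64(17)), (np.int64(20), np.int64(30), np.int64(49)), (np.int64(18), np.int64(23), np.int64(34))]
315 [271] [300] [(np.int64(21), np.int64(19), np.int64(16)), (np.int64(21), np.int64(32), np.int64(54)), (np.int64(22), np.int64(34), np.int64(61))]
[0.49141954 0.04133313 0.012     ]
[ 0.47165928 -0.2028673   0.012     ]
```

>>> step_arm(moves=[[[-35,1,5],[0,0,0],6],[[-70,1,15],[0,0,0],6],[[-100,1,30],[0,0,0],6],[[-103,1,40],[0,0,0],6],[[-103,1,40],[0,0,0],6],[[-103,1,40],[0,0,0],6],[[-103,1,40],[0,0,0],6]])

```text
clock: 4.5
tcp_pos: [0.5443, -0.0791, 0.14]
orientation: [-0.001, -0.001, 1.0, 0.0]
wrist_force: [0.1, 0.8, -0.2]
finger_gap: 0.0108
grip_force: 34.4
```

Run:
```python
from h import *
c=cam("wrist"); im=imaging.read_camera("wrist")[:,:,::-1].copy(); cv2.imwrite("pics/w4.png",im)
np.savez("w4.npz",K=c[0],T=c[1]); p=st()[1]; print(proj("w",p-[0,0,.056],c))
shift([.545,-.081,.14])
cv2.imwrite("pics/w4c.png",cv2.resize(im[140:300,200:370],None,fx=3.7,fy=3.7,interpolation=2))
```

```text
[283.32731413 231.01837916]
tcp [ 0.5446 -0.0795  0.1405] shift [-0.4 -1.5  0.5] turn [0.    0.    0.001] clk 4.55 F [-0.2 -0.2 -0.4] gap 0.0108
```

View pics/w4c.png

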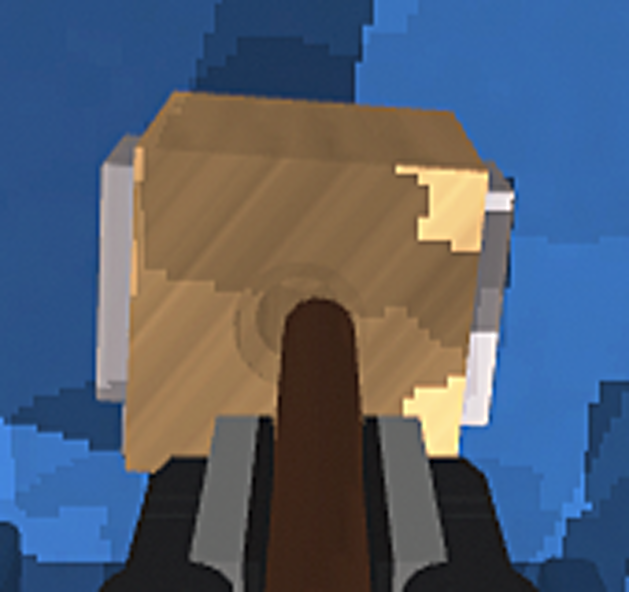

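The countersink circle is centred at about (281.6,228.6) in the full image, and the dowel foot at about (286.2,230.3). The dowel sits slightly to +y of the hole.

Run:
```python
from h import *
d=np.load("w4.npz"); c=(d["K"],d["T"])
f=onz("w",286.2,230.3,.0845,c);b=onz("w",281.6,228.6,.072,c);print(f,b,(b-f)*1000)
# face check
q=[onz("w",u/3.7+200,v/3.7+140,.072,c) for u,v in((138,150),(490,170),(125,470))]; print(q,np.linalg.norm(q[0]-q[1]))
mid=(q[0]+q[1])/2; y=(q[1]-q[0]);y/=np.linalg.norm(y); print(mid+.03*np.array([y[1],-y[0],0]))
```

```text
[ 0.54412702 -0.0777323   0.0845    ] [ 0.54751611 -0.08068751  0.072     ] [  3.38909299  -2.95520449 -12.5       ]
[array([ 0.51576834, -0.10829556,  0.072     ]), array([ 0.51909381, -0.04879494,  0.072     ]), array([ 0.57499307, -0.11287553,  0.072     ])] 0.05959347396999196
[ 0.54738433 -0.08021932  0.072     ]
```

>>> step_arm(moves=[[[-3,-3,0],[0,0,0],6],[[-3,-3,5],[0,0,0],6],[[-3,-3,10],[0,0,0],6],[[-3,-3,14],[0,0,0],6],[[-3,-3,18],[0,0,0],6],[[-3,-3,21],[0,0,0],6],[[-3,-3,24],[0,0,0],6]])

```text
clock: 5.13
tcp_pos: [0.5481, -0.0833, 0.115]
orientation: [-0.0, -0.0, 1.0, 0.0]
wrist_force: [0.4, 1.1, -0.1]
finger_gap: 0.0106
grip_force: 34.4
```

>>> step_arm(moves=[[[0,0,6],[0,0,0],6],[[0,0,12],[0,0,0],6],[[0,0,18],[0,0,0],6],[[0,0,23],[0,0,0],6],[[0,0,27],[0,0,0],6],[[0,0,27],[0,0,0],6]])

```text
clock: 5.63
tcp_pos: [0.5477, -0.0831, 0.0874]
orientation: [-0.001, -0.0, 1.0, 0.0]
wrist_force: [0.1, 0.1, 0.3]
finger_gap: 0.0109
grip_force: 34.4
```

>>> step_arm(moves=[[[0,0,2],[0,0,0],6],[[0,0,4],[0,0,0],6],[[0,0,6],[0,0,0],6],[[0,0,7],[0,0,0],6]])

```text
clock: 5.97
tcp_pos: [0.5495, -0.0834, 0.0833]
orientation: [0.001, -0.0, 1.0, -0.0]
wrist_force: [-3.5, 1.5, 16.4]
finger_gap: 0.0108
grip_force: 36.1
```

>>> step_arm(moves=[[[0,0,0],[0,0,0],20],[[0,0,0],[0,0,0],34],[[0,0,0],[0,0,0],36],[[0,0,-10],[0,0,0],36],[[0,0,-45],[0,0,0],36],[[0,0,-85],[0,0,0],36],[[0,0,-125],[0,0,0],20],[[0,0,-165],[0,0,0],0]])

```text
clock: 6.63
tcp_pos: [0.5479, -0.0831, 0.2489]
orientation: [-0.0, -0.0, 1.0, 0.0]
wrist_force: [1.9, -0.2, 0.5]
finger_gap: 0.013
grip_force: 0.0
```

>>> step_arm(moves=[[[0,0,-40],[0,0,0],0],[[0,0,-40],[0,0,0],0],[[0,0,-40],[0,0,0],0],[[0,0,-40],[0,0,0],0]])

```text
clock: 6.97
tcp_pos: [0.5484, -0.0833, 0.287]
orientation: [0.0, -0.0, 1.0, -0.0]
wrist_force: [0.2, 0.0, -0.9]
finger_gap: -0.0003
grip_force: 0.0
```

Run:
```python
from h import *
c=cam("wrist"); im=imaging.read_camera("wrist")[:,:,::-1].copy(); cv2.imwrite("pics/w5.png",im); np.savez("w5.npz",K=c[0],T=c[1])
H=np.array([.5938,.0101]); print(proj("w",[*H,.248],c))
shift([.5866,-.026,.283])
top=imaging.read_camera("top")[:,:,::-1].copy(); cv2.imwrite("pics/t1.png",top)
k=np.zeros((600,800,3),np.uint8); k[:330,:440]=cv2.resize(im,(440,330)); k[:400,450:]=cv2.resize(top[105:225,240:345],(350,400),interpolation=2)
sc=imaging.read_camera("scene")[:,:,::-1]; k[340:600,:260]=cv2.resize(sc[175:305,180:310],(260,260)); cv2.imwrite("pics/m5.png",k)
```

```text
[438.65370359 310.78896624]
tcp [ 0.5479 -0.0831  0.2858] shift [-38.7  57.1   2.8] turn [ 0.001 -0.002  0.   ] clk 7.0167 F [ 0.7  1.1 -0.7] gap -0.0004
```

View pics/m5.png

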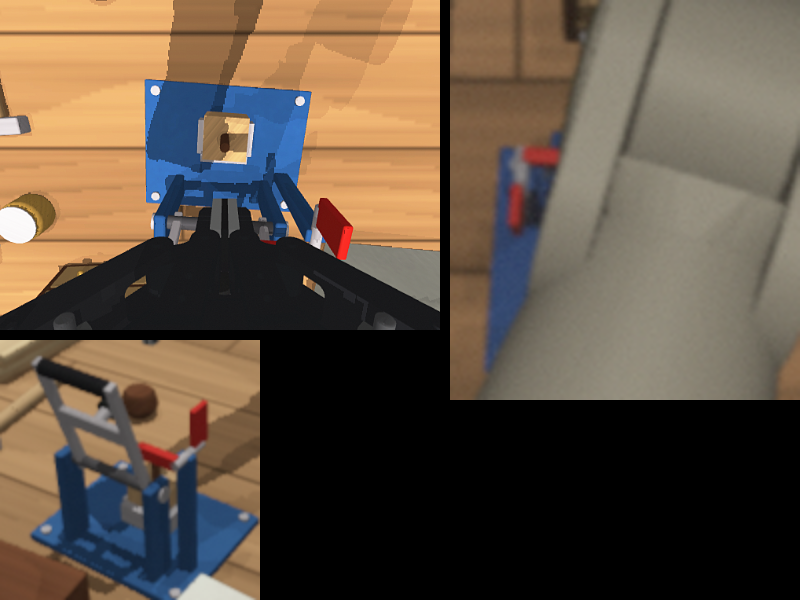

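The dowel stands in the block (wrist inset 225,140), still held upright by the bore. The red tab's front tip corner is at about (449,291) in full wrist pixels. In the top view the tab is at about (259.5,168).

Run:
```python
from h import *
d=np.load("w5.npz"); c=(d["K"],d["T"])
print("front tip corner",onz("w",449,291.5,.248,c),"expected",.5475+.025*.9978+.095*.067,-.081-.025*.067+.0948)
im=cv2.imread("pics/t1.png"); h=cv2.cvtColor(im,cv2.COLOR_BGR2HSV); m=cv2.inRange(h,(0,150,90),(6,255,255))|cv2.inRange(h,(174,150,90),(180,255,255)); m[:,:250]=0;m[:,280:]=0;m[:145]=0;m[180:]=0
n,l,s,ce=cv2.connectedComponentsWithStats(m); t=cam("top")
for i in range(1,n): print(s[i],ce[i],onz("top",*ce[i],.24,t),onz("top",*ce[i],.195,t))
o=ray("w",406,252,c)
```

```text
front tip corner [0.58072004 0.01457097 0.248     ] expected 0.5788099999999999 0.012124999999999997
[263 149   9   5  41] [266.87804878 151.09756098] [ 0.63077196 -0.00994305  0.24      ] [ 0.64009555 -0.00889871  0.195     ]
[258 161   4  12  37] [259.2972973  166.32432432] [0.59435708 0.00806218 0.24      ] [0.60196387 0.00995538 0.195     ]
```

>>> step_arm(moves=[[[-30,30,0],[0,0,0],0],[[-40,52,0],[0,0,0],0],[[-40,52,15],[0,0,0],0],[[-40,52,35],[0,0,0],0],[[-40,52,56],[0,0,0],0],[[-40,52,56],[0,0,0],0],[[-40,52,56],[0,0,0],0]])

```text
clock: 7.7
tcp_pos: [0.5869, -0.0309, 0.2285]
orientation: [-0.003, -0.0, 1.0, 0.001]
wrist_force: [0.2, 0.5, 0.3]
finger_gap: -0.0002
grip_force: 0.0
```

>>> step_arm(moves=[[[0,12,0],[0,0,0],0],[[0,24,0],[0,0,0],0],[[0,36,0],[0,0,0],0],[[0,46,1],[0,0,0],0],[[0,56,3],[0,0,0],0],[[0,65,7],[0,0,0],0],[[0,70,13],[0,0,0],0],[[0,72,19],[0,0,0],0]])

```text
clock: 8.37
tcp_pos: [0.5885, 0.0423, 0.2113]
orientation: [0.0, -0.001, 1.0, 0.0]
wrist_force: [-0.7, -0.1, 1.4]
finger_gap: 0.0
grip_force: 0.5
```

>>> step_arm(moves=[[[0,2,5],[0,0,0],0],[[0,3,9],[0,0,0],0],[[0,4,12],[0,0,0],0],[[0,4,14],[0,0,0],0],[[0,4,14],[0,0,0],0]])

```text
clock: 8.78
tcp_pos: [0.588, 0.0444, 0.1969]
orientation: [-0.001, 0.0, 1.0, 0.0]
wrist_force: [-0.1, 0.3, -0.7]
finger_gap: 0.0003
grip_force: 0.0
```

>>> step_arm(moves=[[[0,0,2],[0,0,0],0],[[0,0,4],[0,0,0],0],[[0,0,5],[0,0,0],0],[[0,0,5],[0,0,0],0]])

```text
clock: 9.12
tcp_pos: [0.5886, 0.0444, 0.1959]
orientation: [0.002, 0.0, 1.0, -0.0]
wrist_force: [-5.4, -0.8, 16.3]
finger_gap: 0.0003
grip_force: 8.0
```

The catch is at its stop: the tool sees 16 N on the flat tab at z of about 0.196. I'll lift clear and check it.

>>> step_arm(moves=[[[0,0,-30],[0,0,0],0],[[0,0,-70],[0,0,0],0],[[0,0,-110],[0,0,0],0],[[0,0,-150],[0,0,0],0],[[0,0,-185],[0,0,0],10],[[0,0,-185],[0,0,0],30],[[0,0,-185],[0,0,0],50]])

```text
clock: 9.7
tcp_pos: [0.5896, 0.0444, 0.3805]
orientation: [0.003, 0.0, 1.0, -0.0]
wrist_force: [0.8, 1.2, -0.3]
finger_gap: 0.033
grip_force: 0.0
```

Run:
```python
from h import *
s=st()[0]; print(np.round(s["joint_pos"],3))
O=np.array([.5475,-.0815]);yw=-.067;X=np.array([np.cos(yw),np.sin(yw)])
print(O+.14*X); shift([*(O+.14*X),.36],yw-np.pi/2)
sc=imaging.read_camera("scene")[:,:,::-1].copy(); cv2.imwrite("pics/s6.png",sc); c=imaging.read_camera("wrist")[:,:,::-1]
k=np.zeros((400,800,3),np.uint8);k[:,:400]=cv2.resize(sc[175:305,180:310],(400,400));k[:300,400:]=cv2.resize(c,(400,300));cv2.imwrite("pics/m6.png",k)
```

```text
[-0.061  0.361  0.477  1.681 -0.    -0.06 ]
[ 0.68718589 -0.09087298]
tcp [0.5896 0.0444 0.3805] shift [ -97.5 -135.2   21.2] turn [0.005 0.005 1.638] clk 9.7 F [ 0.8  1.2 -0.3] gap 0.033
```

View pics/m6.png

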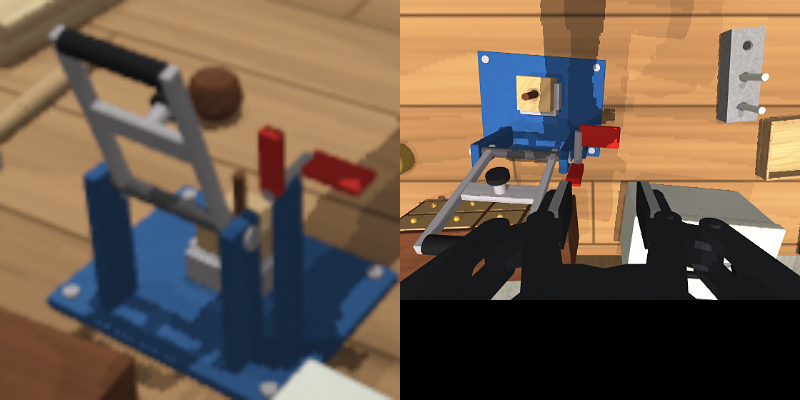

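The catch tab lies flat outwards and its tongue stands upright. The dowel stands in the block and the white dowels are still in the rack. Next is the handle.

>>> step_arm(moves=[[[-20,-30,0],[0,0,0.12],60],[[-40,-60,0],[0,0,0.24],60],[[-60,-90,0],[0,0,0.36],60],[[-80,-115,0],[0,0,0.48],60],[[-97,-135,0],[0,0,0.6],60],[[-97,-135,0],[0,0,0.72],60],[[-97,-135,0],[0,0,0.84],60],[[-97,-135,0],[0,0,0.96],60]])

```text
clock: 10.47
tcp_pos: [0.6856, -0.0913, 0.3737]
orientation: [-0.003, 0.465, 0.885, -0.001]
wrist_force: [0.1, 0.1, 0.1]
finger_gap: 0.0602
grip_force: 0.0
```

>>> step_arm(moves=[[[0,0,0],[0,0,0.12],60],[[0,0,0],[0,0,0.24],60],[[0,0,0],[0,0,0.36],60],[[0,0,0],[0,0,0.48],60],[[0,0,0],[0,0,0.6],60],[[0,0,0],[0,0,0.678],60],[[0,0,0],[0,0,0.678],60],[[0,0,0],[0,0,0.678],60]])

```text
clock: 11.13
tcp_pos: [0.6851, -0.0903, 0.3757]
orientation: [-0.001, 0.73, 0.684, -0.001]
wrist_force: [0.4, 0.2, 0.2]
finger_gap: 0.0599
grip_force: 0.0
```

Run:
```python
from h import *
s=st()[0]; print(np.round(s["joint_pos"],3))
c=cam("wrist"); im=imaging.read_camera("wrist")[:,:,::-1].copy(); cv2.imwrite("pics/w7.png",im); np.savez("w7.npz",K=c[0],T=c[1])
shift([.6872,-.0909,.285],-.067-np.pi/2)
print(c[1][:3,3],proj("w",[.6872,-.0909,.304],c), [proj("w",[.6872+.067*a,-.0909+a,.304],c).round(1) for a in(-.047,.047)])
cv2.imwrite("pics/w7.png",im)
```

```text
[-0.247  0.641  0.924  1.857  0.     1.388]
tcp [ 0.6852 -0.0903  0.3762] shift [-0.5  2.3 91.1] turn [-0.003 -0.001  0.002] clk 11.1833 F [0.3 0.1 0.1] gap 0.0601
[ 0.68958714 -0.01777534  0.51815406] [290.02274516 223.03231956] [array([289.6, 287. ]), array([290.5, 151. ])]
```

View pics/w7.png

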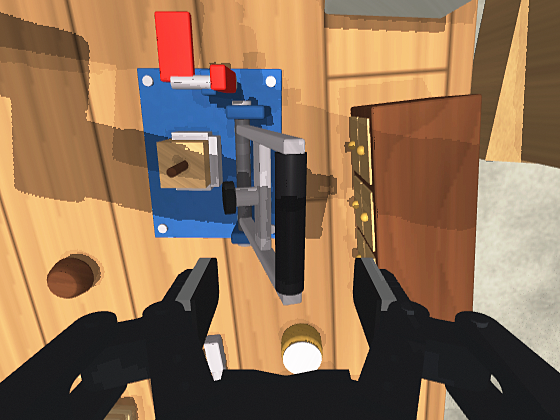

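The bar runs from (290,151) to (289,290), matching its predicted position. I'll go straight down and pinch.

>>> step_arm(moves=[[[0,2,30],[0,0,0],60],[[0,2,60],[0,0,0],60],[[0,2,85],[0,0,0],60],[[0,2,91],[0,0,0],60],[[0,2,91],[0,0,0],60],[[0,2,91],[0,0,0],60]])

```text
clock: 11.68
tcp_pos: [0.6874, -0.0904, 0.2874]
orientation: [0.0, 0.73, 0.683, 0.0]
wrist_force: [-0.1, -0.2, 1.4]
finger_gap: 0.0598
grip_force: 0.0
```

>>> step_arm(grip_force=60, moves=[[[0,0,0],[0,0,0],40],[[0,0,0],[0,0,0],26],[[0,0,0],[0,0,0],18],[[0,0,0],[0,0,0],12],[[0,0,0],[0,0,0],12],[[0,0,0],[0,0,0],12]])

```text
clock: 12.18
tcp_pos: [0.6878, -0.0906, 0.2884]
orientation: [0.001, 0.73, 0.683, 0.001]
wrist_force: [-1.9, 0.4, 5.7]
finger_gap: 0.0184
grip_force: 58.6
```

Run:
```python
from h import *
s,p,r=st(); shift([.6872,-.0909,.285],-.067-np.pi/2)
# arc of the bar in tool axes (tool y = press +x direction?), mm, relative to the start
print("tool y in world",r.apply([0,1,0]).round(3),"tool z",r.apply([0,0,1]).round(3))
for a in np.arange(0,1.88,.11).tolist()+[1.87]:
    t=-.3+a; print(round(a,2),"y",round(170*(-np.sin(t))-50.2,1),"z",round(162.4-170*np.cos(t),1))
```

```text
tcp [ 0.6878 -0.0906  0.2884] shift [-0.4 -0.5  3.4] turn [ 0.003  0.001 -0.   ] clk 12.1833 F [-1.9  0.4  5.7] gap 0.0184
tool y in world [ 0.998 -0.067  0.003] tool z [ 0.002 -0.001 -1.   ]
0.0 y 0.0 z -0.0
0.11 y -18.1 z -4.5
0.22 y -36.6 z -7.1
0.33 y -55.3 z -7.5
0.44 y -73.9 z -5.9
0.55 y -92.3 z -2.3
0.66 y -110.1 z 3.3
0.77 y -127.2 z 10.8
0.88 y -143.4 z 20.2
0.99 y -158.4 z 31.3
1.1 y -172.2 z 44.0
1.21 y -184.4 z 58.1
1.32 y -195.1 z 73.4
1.43 y -204.0 z 89.9
1.54 y -211.0 z 107.2
1.65 y -216.1 z 125.2
1.76 y -219.2 z 143.6
1.87 y -220.2 z 162.3
1.87 y -220.2 z 162.3
```

>>> step_arm(moves=[[[0,-18,-4],[0,0,0],12],[[0,-37,-7],[0,0,0],12],[[0,-55,-7],[0,0,0],12],[[0,-74,-6],[0,0,0],12],[[0,-92,-2],[0,0,0],12],[[0,-110,3],[0,0,0],12],[[0,-127,11],[0,0,0],12],[[0,-143,20],[0,0,0],12]])

```text
clock: 12.85
tcp_pos: [0.5462, -0.0806, 0.2692]
orientation: [0.003, 0.73, 0.683, 0.003]
wrist_force: [4.3, 2.6, 4.2]
finger_gap: 0.0181
grip_force: 59.4
```

>>> step_arm(moves=[[[0,-15,11],[0,0,0],12],[[0,-29,24],[0,0,0],12],[[0,-41,38],[0,0,0],12],[[0,-52,53],[0,0,0],12],[[0,-61,70],[0,0,0],12],[[0,-68,87],[0,0,0],12],[[0,-73,105],[0,0,0],12],[[0,-75,116],[0,0,0],12]])

```text
clock: 13.52
tcp_pos: [0.4698, -0.0751, 0.1507]
orientation: [0.0, 0.73, 0.683, 0.001]
wrist_force: [-1.3, 2.8, 7.8]
finger_gap: 0.018
grip_force: 59.6
```

>>> step_arm(moves=[[[0,0,8],[0,0,0],12],[[0,-1,16],[0,0,0],12],[[0,-1,22],[0,0,0],12],[[0,-1,26],[0,0,0],12],[[0,-1,28],[0,0,0],12],[[0,-1,28],[0,0,0],12]])

```text
clock: 14.02
tcp_pos: [0.4682, -0.075, 0.1256]
orientation: [-0.0, 0.73, 0.683, 0.0]
wrist_force: [-11.1, 4.0, 25.2]
finger_gap: 0.018
grip_force: 61.8
```

>>> step_arm(moves=[[[0,0,1],[0,0,0],12],[[0,0,2],[0,0,0],12],[[0,0,2],[0,0,0],12],[[0,0,2],[0,0,0],12],[[0,0,2],[0,0,0],12]])

```text
clock: 14.43
tcp_pos: [0.4683, -0.0751, 0.1253]
orientation: [0.001, 0.73, 0.683, 0.001]
wrist_force: [-15.4, 6.0, 38.5]
finger_gap: 0.0183
grip_force: 63.3
```

Run:
```python
from h import *
s,p,r=st(); print(p,np.round(s["wrist_force"],1))
sc=imaging.read_camera("scene")[:,:,::-1]; cv2.imwrite("pics/s8.png",cv2.resize(sc[165:345,180:420],None,fx=3,fy=3,interpolation=2))
```

```text
[ 0.46825402 -0.07508744  0.12534455] [-15.4   6.   38.5]
```

View pics/s8.png

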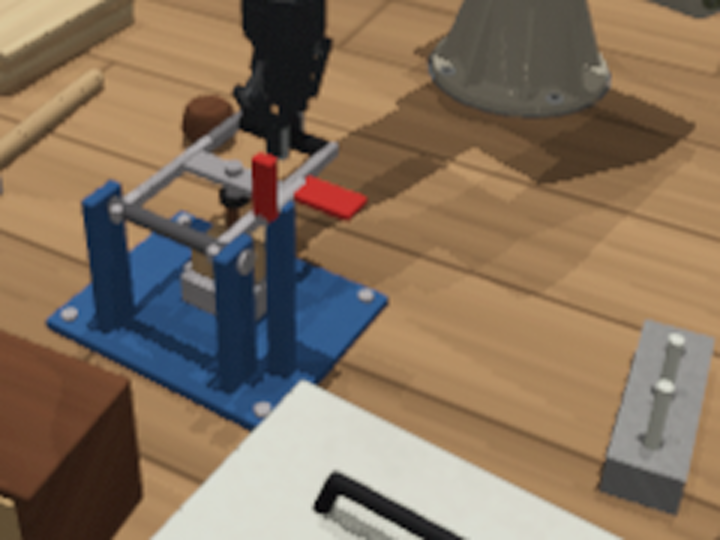

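The lever is level at its stop: force rises without further motion, and the rubber foot is on the dowel. The catch is out and the white dowels are in place. I'll ease the push slightly, then hand in.

>>> step_arm(moves=[[[0,0,-1.5],[0,0,0],12],[[0,0,-1.5],[0,0,0],12],[[0,0,-1.5],[0,0,0],12]])

```text
clock: 14.73
tcp_pos: [0.4682, -0.075, 0.1256]
orientation: [0.0, 0.73, 0.683, 0.0]
wrist_force: [-13.0, 5.8, 28.2]
finger_gap: 0.0182
grip_force: 61.9
```

Run:
```python
from h import *
s,p,r=st(); print(p,np.round(s["wrist_force"],1),s["clock"])
if p[2]<.1262 and s["wrist_force"][2]>18: print(env.hand_in())
```

```text
[ 0.46820095 -0.07504413  0.12556424] [-13.    5.8  28.2] 14.7333
the job is handed in; nothing more can be done
None
```

The job is handed in at 14.7 s: the walnut dowel stands on the bottom of the hole, the catch was flipped fully out before the lever was pulled, and the arm is still holding the handle at its stop with about 28 N; the hand-in call returned no verdict.

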